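Change the battery pack in a push-push charging dock

TASK

The green lamp on the charging dock shows that the pack in that bay is full: press it down gently to unlatch it, lift it out once it has popped up, and stand it upright in the empty half of the blue tray. Then put the flat pack that stands on the bench into the freed bay and press it down gently until the push-push latch locks and it stays down. The dock's contacts are delicate, so never bear on a pack with more than about 2.5 kg (25 N), do not press the pack in the amber bay, and leave the other things on the bench where they are.

Things in the scene. Friction and masses are not known exactly. Their poses are not given: they have to be found in the camera images.
- pack_charged: the full pack, locked in the green-lamp bay at the start: black battery pack, block 58 (own x) x 40 (own y) x 64 mm high, round yellow thumb dome on top (38 mm across, sloping 45 degrees to 14 mm, 9 mm high; 73 mm overall). Origin: centre of its underside, own z up. Both ends alike: fits either way round. About 0.28 kg (0.22 to 0.34)
- pack_flat: the flat pack, standing upright on the bench at the start: black battery pack, block 58 (own x) x 40 (own y) x 64 mm high, round yellow thumb dome on top (38 mm across, sloping 45 degrees to 14 mm, 9 mm high; 73 mm overall). Origin: centre of its underside, own z up. Both ends alike: fits either way round. About 0.28 kg (0.22 to 0.34)
- pack_charging: pack still on charge, locked in the amber-lamp bay; stays there, locked: black battery pack, block 58 (own x) x 40 (own y) x 64 mm high, round yellow thumb dome on top (38 mm across, sloping 45 degrees to 14 mm, 9 mm high; 73 mm overall). Origin: centre of its underside, own z up. Both ends alike: fits either way round. About 0.28 kg (0.22 to 0.34)
- pack_charged_top (a point): centre of the full pack's dome top, where to press. Trip point: hidden, set differently on every dock, 4 to 10 mm below the locked height (travel 0.022 to 0.028), the same for locking and releasing. 1.8 mm beyond it begins a rubber buffer of 9 N per mm, backed after 6 mm by a hard stop
- pack_flat_top (a point): centre of the flat pack's dome top, where to press. Felt on the finger: 4 to 9 N (spring 7 N at the top, 11 N at the trip point, less the pack's weight of 3 N) up to the trip point, then a steep rise on the buffer: 12 to 18 N means it has tripped. Over 28 N between pack and bay is too much
- bay_green: dock bay with the green lamp bar on its front deck edge (its pack is full), left or right. Deck 88 mm above its origin, which lies under the pocket's centre, 10 mm above the bench. Pocket 61 (own x) x 43 (own y) mm, 1.5 mm clear of a pack on each side, a pack's 58 mm side along own x; 6 mm lead-in at 45 degrees round the mouth
- bay_green_mouth (a point): centre of the green bay's pocket at deck height (98 mm above the bench)
- latch_green (a joint): push-push latch of the green bay: downward travel (m) of the spring carriage a pack stands on. 0 = released, up: block's top edge 21 mm, dome top 30 mm above the deck. 0.018 = locked: 3 and 12 mm. Each press down past the trip point and let go changes the state once: a locked pack rises 18 mm by itself in 0.5 s, a released one stays down at 0.018. A press that stops short changes nothing
- bay_amber: dock bay with the amber lamp bar on its front deck edge (its pack is still charging), left or right. Deck 88 mm above its origin, which lies under the pocket's centre, 10 mm above the bench. Pocket 61 (own x) x 43 (own y) mm, 1.5 mm clear of a pack on each side, a pack's 58 mm side along own x; 6 mm lead-in at 45 degrees round the mouth
- latch_amber (a joint): the same kind of latch in the amber bay; locked (0.018) at the start and to stay so
- dock: the grey and black charging dock that carries the two bays side by side, 109 mm apart along its y: 150 (x) x 236 (y) x 98 mm high, fixed to the bench. Origin: bench height; the bay centres lie at own x = 0, y = +-54.5 mm; the front with the lamps faces own -x, a grey ridge of deck height runs along the back
- tray: blue open plastic tray, 150 (x) x 200 (y) x 35 mm high, walls and floor 4 mm, fixed; a divider as high as the walls parts it into two halves along y. Origin: centre of its underside
- tray_empty (a point): centre of the floor of the tray's empty half (about 142 x 94 mm inside), 4 mm above the bench; its axes are the tray's
- seal_ring: black rubber seal, 64 mm across, 12 mm high, lying in the other half of the tray; to be left
- o_ring: black rubber ring, 104 mm across, 12 mm high, on the bench; to be left
- rubber_cup: black moulded rubber cup, 84 mm across, 30 mm high, on the bench; to be left
- spray_can: can with a green label, 52 mm across, 150 mm high; to be left
- wrench: steel wrench, 170 mm long; to be left
- trimmer: green cordless trimming tool lying behind the dock, about 175 mm long, 50 mm high; to be left
Not all that is in view belongs to the job. Several things have the shape of the tray; the one meant has the colours described above.

How it is judged:
By the outcome, as a careful person would: the job done as asked, in the order asked, and still so for the second after the job is handed in, with the robot touching nothing.
It also fails if it takes over 72 s, if anything falls off the work surface, if the arm or the gripper's body presses on something with over 40 N, if the wrist force passes 120 N, or if a joint passes its speed limit or range.

ROBOT

A 6-joint arm with a two-finger parallel gripper is mounted at the origin on the work surface. World frame = base frame: x ahead of the robot, y to its left, z up, the work surface at z = 0. Lengths are in m, angles in rad, forces in N, time in s.
With the tool pointing down it reaches from about 0.2 to 0.875 m from the base axis. Payload 3.4 kg.
Tool frame: the origin (TCP) lies between the finger pads; the fingertips stand 25 mm ahead of it and the grasp point (between the pads) lies 6 mm ahead of it (r.nose_length is the z of the fingertips in the tool frame, in m); z points along the fingers, y is the line along which they close (so a half turn about z gives the same grasp; the last joint's range is limited). The gripper opens to 94 mm and grips with 3 to 60 N. Pads are 16 mm wide; open, the fingers measure 119 mm over their backs; the gripper's body (75 mm by 177 mm) begins 78 mm behind the grasp point.
Start: joints at [1.081, 0.276, 1.505, -0, 1.361, -0.121], TCP at [0.207, 0.536, 0.191] pointing down, gripper open.
Joint ranges: [-2.89, 2.89], [-0.75, 2.08], [0.22, 2.7], [-1.18, 4.32], [0.11, 2.71], [-2.7, 2.7]. Speed limits (rad/s): [2.57, 2.57, 3.14, 3.14, 3.14, 3.14].

INTERFACE

Orientations are given as a unit quaternion [w, x, y, z].
In Python, from plant import r, gripper_to, inverse_kinematics, vision, models, telemetry gives the robot as it stands. Calls block until the motion is done:
- r.move_to(position, orientation): joint-space move of the TCP to a pose.
- r.move_l(position, rot=None, vel=0.15, guard=None): straight line of the TCP; rot=None keeps the orientation; vel is the mean speed in m/s. With guard (N) it stops when the force on the tool has changed by that much, and returns True; else False.
- r.movej(angles): joint-space move.
- gripper_to(opening, f_grip=None): finger opening in m; f_grip is the grip in N (None keeps the last); returns when the fingers have stopped.
- r.hold(seconds).
- inverse_kinematics(position, orientation): joint angles nearest the present ones, or None.
- vision.snapshot(name): name is "scene" or "top" or "wrist"; returns the picture (400x640x3 uint8, red, green, blue); there is no depth.
- vision.get_calibration(name): a dict with "fx", "fy", "cx", "cy" (pixels), "position" and "orientation" of the camera in the world. Camera axes: x right, y down, z forward; pixel columns grow to the right and rows downward; lengths in m; the calibration is good to about 2 mm. A picture is of the moment at which its call begins: read the wrist's pose just before it. get_calibration takes no time and is no camera call; for the wrist camera it gives the pose at the moment of the call.
A pose or a line that the arm cannot do raises r.PlanningError and nothing moves.
- r.sign_off(): hands the job in; it is judged then, once.
Trained networks look in the newest picture that a camera, given by its name, has taken for a name from the list of things; names that differ only in an ending like _2 or _b are one class to them, and where a whole thing is asked for, a point or a joint stands for the part that bears it (a point fixed in the world has none). Each returns a list of dicts, best first, with "score" (0 to 1); they miss things now and then, are a little off and sometimes report something else, mostly with a low value. They report only what shows in the picture. A call takes as long as a camera call. They do not tell look-alikes from the thing itself.
- models.boxes_of(thing, camera): "at" ([x, y, z] in m, in world coordinates, good to about 4 mm: the middle of the surface that is visible of it).
- models.regions_of(thing, camera): "pixels" (400x640 bool, what is visible of it).
- models.mark_of(thing, camera): "at" ([x, y, z] in m, in world coordinates, good to about 4 mm: a listed point, or the origin of a listed thing).
Readings, each from a call of its own:
- telemetry.current_t(): time.
- telemetry.current_joints(): joint angles.
- telemetry.current_dq(): joint speeds.
- telemetry.current_joint_efforts(): joint torques, N m.
- telemetry.current_ee_pos(): TCP position.
- telemetry.current_tool_rot(): TCP orientation.
- telemetry.current_wrist_force(): force on the tool from outside, world axes, zero at the start.
- telemetry.current_torque(): the same for the moment, N m.
- telemetry.current_opening(): finger opening in m.
- telemetry.current_finger_force(): force on a finger pad.
Only numpy, scipy, OpenCV 4.12 (cv2) and the standard library are available. Lean on these libraries where they do the work, as an engineer would, in place of code of your own. Each camera call takes 0.05 s, during which the arm holds its last target. There are 200 camera calls.

## Working session

There is one attempt and no reset: what is moved stays moved. The work goes in short steps, each a Python script; the robot and the scene stay as the last script left them, time stands still between calls to the robot, and variables do not carry over. Pictures are saved under pics/ and viewed, at most 10 in all, crops included, and the job is handed in when it is done.

```bash
ls; mkdir -p pics; python3 - <<'E'
from plant import r, vision, models, telemetry
import cv2,numpy as np
ims=[]
for n in ("scene","top"):
    im=vision.snapshot(n); cv2.imwrite(f"pics/{n}0.png",im[:,:,::-1]); 
    c=vision.get_calibration(n); print(n,c)
    for t in ("pack_charged","pack_flat","bay_green_mouth","bay_amber","dock","tray","tray_empty","pack_charged_top","pack_flat_top"):
        print(t,[(np.round(d["at"],3).tolist(),round(d["score"],2)) for d in models.mark_of(t,n)][:4])
print(telemetry.current_t())
E
```

```text
pics
scene {'fx': 378.320614045816, 'fy': 378.320614045816, 'cx': 324.56574916267533, 'cy': 201.35682857763035, 'position': array([1.27250757, 0.5054345 , 0.75577335]), 'orientation': array([-0.21703224,  0.40657162,  0.79142665, -0.40154749])}
pack_charged [([0.607, 0.06, 0.01], 0.68), ([0.611, 0.065, 0.036], 0.63)]
pack_flat [([0.461, -0.293, 0.005], 0.62), ([0.603, -0.045, 0.009], 0.3)]
bay_green_mouth [([0.608, 0.062, 0.091], 0.86), ([0.445, 0.327, 0.001], 0.42), ([0.605, 0.006, -0.002], 0.24)]
bay_amber [([0.6, -0.043, 0.009], 0.82)]
dock [([0.601, 0.007, 0.002], 0.85), ([0.445, 0.323, 0.002], 0.39)]
tray [([0.204, 0.32, 0.0], 0.67), ([0.446, 0.326, -0.002], 0.6), ([0.82, 0.051, 0.004], 0.33)]
tray_empty [([0.203, 0.271, -0.001], 0.84), ([0.452, 0.278, 0.003], 0.75)]
pack_charged_top [([0.608, 0.063, 0.108], 0.58)]
pack_flat_top [([0.464, -0.293, 0.073], 0.73)]
top {'fx': 439.3735390178021, 'fy': 439.3735390178021, 'cx': 321.77977848889196, 'cy': 194.68418299066153, 'position': array([0.33470595, 0.01295966, 1.42062305]), 'orientation': array([ 0.03726292, -0.70479955,  0.70637722, -0.05385432])}
pack_charged [([0.61, 0.058, 0.036], 0.59)]
pack_flat [([0.464, -0.297, -0.002], 0.68)]
bay_green_mouth [([0.61, 0.059, 0.098], 0.66), ([0.674, 0.327, 0.0], 0.45)]
bay_amber [([0.601, -0.047, 0.008], 0.86), ([0.606, 0.059, 0.097], 0.33)]
dock [([0.606, 0.007, -0.004], 0.72), ([0.817, 0.048, 0.002], 0.48)]
tray [([0.448, 0.326, 0.001], 0.77), ([0.21, 0.324, 0.004], 0.71)]
tray_empty [([0.201, 0.271, 0.009], 0.75), ([0.452, 0.276, 0.007], 0.6)]
pack_charged_top [([0.603, 0.063, 0.111], 0.66)]
pack_flat_top [([0.463, -0.297, 0.07], 0.83), ([0.412, 0.115, 0.001], 0.39)]
1.0
```

View pics/scene0.png

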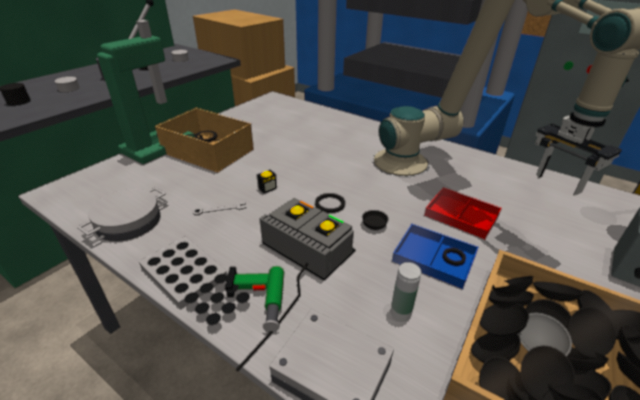

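View pics/top0.png

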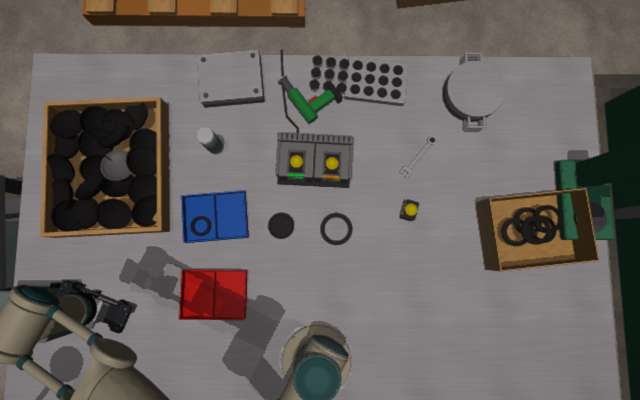

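Green lamp is at top px (296,177), so the full pack is the left one, dome (296,161). The amber bay's pack at (332,163) is the look-alike to avoid. The loose pack at (410,210) is the flat one. The blue tray is at (214,217), with its empty half at (232,217) and the seal in the other half. Tray look-alike: the red one at (214,294). Green trimmer and can are not lamps. Next is a close look from the wrist camera.

```bash
cat > h.py <<'E'
from plant import r, gripper_to, inverse_kinematics, vision, models, telemetry
import cv2,numpy as np
from scipy.spatial.transform import Rotation as R
def down(yaw): return np.array([0,np.cos(yaw/2),np.sin(yaw/2),0])
def rot(c): q=c["orientation"]; return R.from_quat([q[1],q[2],q[3],q[0]]).as_matrix()
def toworld(uv,c,z):
    uv=np.atleast_2d(uv).astype(float)
    d=np.c_[(uv[:,0]-c["cx"])/c["fx"],(uv[:,1]-c["cy"])/c["fy"],np.ones(len(uv))]@rot(c).T
    p=c["position"]; return p+d*((z-p[2])/d[:,2])[:,None]
def snap(name,f):
    c=vision.get_calibration(name); im=vision.snapshot(name); cv2.imwrite(f"pics/{f}.png",im[:,:,::-1]); return im,c
def yellow(im,c,z):
    "world xy of the centroids of yellow blobs, at height z, with pixel and area"
    h=cv2.cvtColor(im,cv2.COLOR_RGB2HSV); m=cv2.inRange(h,(22,150,90),(35,255,255))
    n,_,s,ce=cv2.connectedComponentsWithStats(m)
    return [(toworld(ce[i],c,z)[0].round(4).tolist(),ce[i].round(1).tolist(),int(s[i,4])) for i in range(1,n) if s[i,4]>60]
E
python3 - <<'E'
from h import *
for yaw in (0,np.pi): print(yaw,inverse_kinematics([0.55,0.03,0.33],down(yaw)))
r.move_to([0.55,0.03,0.33],down(0))
im,c=snap("wrist","w1"); print(c["position"],rot(c).round(3).tolist(),telemetry.current_ee_pos(),telemetry.current_joints())
print(yellow(im,c,0.105),telemetry.current_t())
E
```

```text
0 [-7.18388279e-02  1.94174113e-01  1.28197046e+00 -4.44089210e-16
  1.66544808e+00  1.49895750e+00]
3.141592653589793 [-7.18388279e-02  1.94174113e-01  1.28197046e+00 -4.44089210e-16
  1.66544808e+00 -1.64263515e+00]
[0.63037086 0.03036637 0.52317009] [[0.002, -0.961, -0.276], [-1.0, -0.002, -0.0], [-0.0, 0.276, -0.961]] [0.54983271 0.03083289 0.32982014] [-7.05817043e-02  1.94231125e-01  1.28232055e+00  3.28031410e-04
  1.66545082e+00  1.49885974e+00]
[([0.6168, 0.0528, 0.105], [303.4, 118.0], 122)] 3.2917
```

View pics/w1.png

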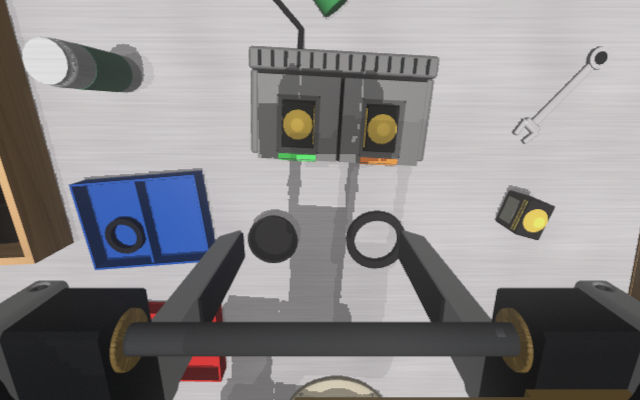

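The green lamp (297,156) sits below the left pack, dome (298,124), and amber (379,161) below the right one, so the choice holds. I'll compute the yaws from this same picture.

```bash
python3 - <<'E'
from h import *
im=cv2.imread("pics/w1.png")[:,:,::-1].copy(); c=vision.get_calibration("wrist")
h=cv2.cvtColor(im,cv2.COLOR_RGB2HSV)
def blobs(lo,hi,z,box,mn=40):
    m=cv2.inRange(h,lo,hi); k=np.zeros_like(m); x0,y0,x1,y1=box; k[y0:y1,x0:x1]=m[y0:y1,x0:x1]
    k=cv2.morphologyEx(k,cv2.MORPH_CLOSE,np.ones((5,5)))
    cs=[q for q in cv2.findContours(k,0,2)[0] if cv2.contourArea(q)>mn]
    for q in cs:
        M=cv2.moments(q); u=[M["m10"]/M["m00"],M["m01"]/M["m00"]]
        e=cv2.minAreaRect(toworld(q[:,0],c,z)[:,:2].astype(np.float32)*1000)
        print(np.round(u,1),cv2.contourArea(q),toworld(u,c,z)[0].round(4),[np.round(v,1) for v in e])
print("domes");blobs((17,90,50),(35,255,255),.105,(260,80,420,150))
print("lamps");blobs((45,120,60),(75,255,255),.098,(260,145,330,165));blobs((8,170,90),(17,255,255),.098,(340,145,420,170))
print("flat");blobs((17,90,50),(35,255,255),.069,(480,180,580,250))
print("tray");blobs((105,120,40),(125,255,255),.035,(60,160,230,280),500)
m=cv2.inRange(h,(0,0,0),(179,255,75)); 
cv2.imwrite("pics/crop.png",np.hstack([cv2.resize(im[90:170,240:440,::-1],None,fx=2,fy=4)[:320],cv2.resize(im[175:255,480:580,::-1],None,fx=4,fy=4)]))
E
```

```text
domes
[379.6 128.4] 768.5 [ 0.6041 -0.0445  0.105 ] [array([604.1, -45.2]), array([41.4, 48.8]), np.float64(87.7)]
[298.8 124.2] 763.0 [0.6092 0.0589 0.105 ] [array([609.1,  59.3]), array([39.5, 46.1]), np.float64(88.2)]
lamps
[295.8 156.5] 181.5 [0.5668 0.0641 0.098 ] [array([566.6,  63.8]), array([48.1,  8.6]), np.float64(87.2)]
flat
[530.7 218.9] 614.5 [ 0.4689 -0.2853  0.069 ] [array([ 469.9, -286.5]), array([48.8, 46.9]), np.float64(74.1)]
tray
[141.8 221.2] 10401.0 [0.4518 0.3209 0.035 ] [array([449.3, 315.5]), array([151.9, 210.7]), np.float64(4.8)]
```

View pics/crop.png

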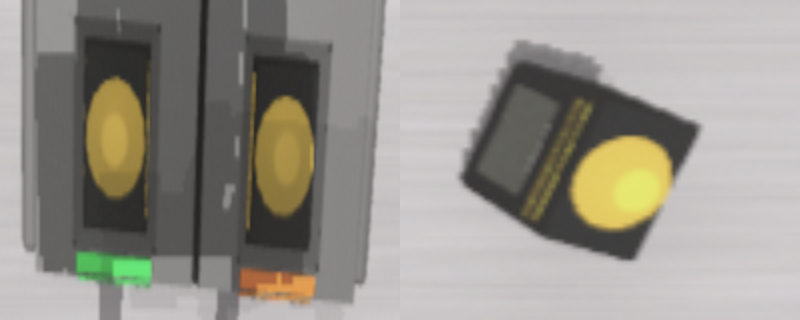

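```bash
python3 - <<'E'
from h import *
r.move_to([0.607,0.060,0.205],down(-0.05))
im,c=snap("wrist","w2")
h=cv2.cvtColor(im,cv2.COLOR_RGB2HSV)
for z in (.101,):
  m=cv2.inRange(h,(17,90,50),(35,255,255))
  m=cv2.morphologyEx(m,cv2.MORPH_OPEN,np.ones((7,7)))
  for q in cv2.findContours(m,0,2)[0]:
    if cv2.contourArea(q)>200:
        e=cv2.fitEllipse(toworld(q[:,0],c,z)[:,:2].astype(np.float32)*1000); print(cv2.boundingRect(q),[np.round(v,1) for v in e])
print(telemetry.current_t(),telemetry.current_ee_pos())
E
```

```text
(524, 389, 106, 11) [array([ 345.6, -229. ]), array([ 65.9, 125.4]), np.float64(172.2)]
(498, 310, 36, 63) [array([ 425.2, -148.9]), array([34.1, 84.3]), np.float64(110.8)]
(109, 309, 36, 64) [array([447.4, 284.3]), array([33.8, 85.5]), np.float64(63.2)]
(615, 273, 25, 24) [array([ 492.7, -262.9]), array([22.7, 41. ]), np.float64(155.8)]
(414, 174, 39, 38) [array([603., -48.]), array([38. , 38.4]), np.float64(12.2)]
(300, 174, 40, 38) [array([608.6,  61. ]), array([37.9, 38.2]), np.float64(176.1)]
3.9583 [0.60771747 0.05998616 0.20690507]
```

View pics/w2.png

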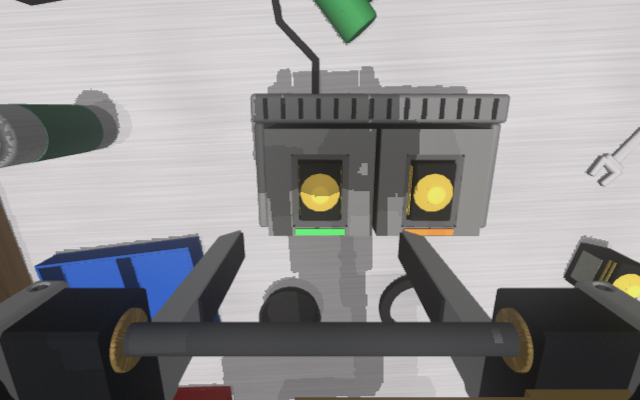

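Both domes fit as 38 mm circles, green at (0.6086, 0.0610) and amber 109 mm away, giving a dock yaw of −0.051. Pressing with closed fingers.

```bash
cat >> h.py <<'E'
def press(x,y,yaw,ztop,zmin,guard=13,vel=0.015):
    r.move_l([x,y,ztop+0.025+0.008],down(yaw),vel=0.1); r.hold(0.2)
    f0=telemetry.current_wrist_force()[2]
    hit=r.move_l([x,y,zmin+0.025],vel=vel,guard=guard)
    print("press",hit,"tip z",round(telemetry.current_ee_pos()[2]-0.025,4),"F",round(telemetry.current_wrist_force()[2]-f0,1))
    return hit
E
python3 - <<'E'
from h import *
gripper_to(0.0)
press(.6086,.0610,-.0513,.110,.0965)
r.hold(.1); print(telemetry.current_wrist_force().round(1),telemetry.current_ee_pos().round(4))
r.move_l([.6086,.0610,.205],vel=.12)
gripper_to(.09)
im,c=snap("wrist","w3"); h=cv2.cvtColor(im,cv2.COLOR_RGB2HSV)
m=cv2.morphologyEx(cv2.inRange(h,(17,90,50),(35,255,255)),cv2.MORPH_OPEN,np.ones((7,7)))
for q in cv2.findContours(m,0,2)[0]:
    b=cv2.boundingRect(q)
    if b[1]<230 and cv2.contourArea(q)>200:
        for z in (.101,.119): print(b,z,[np.round(v,1) for v in cv2.fitEllipse(toworld(q[:,0],c,z)[:,:2].astype(np.float32)*1000)])
print(telemetry.current_t(),r.nose_length)
E
```

```text
press False tip z 0.0966 F -0.1
[-0.4 -0.5 -0. ] [0.6087 0.061  0.1216]
(415, 175, 39, 38) 0.101 [array([603., -48.]), array([38.1, 38.2]), np.float64(134.9)]
(415, 175, 39, 38) 0.119 [array([608.2, -41.7]), array([35.8, 35.9]), np.float64(134.9)]
(301, 175, 41, 38) 0.101 [array([608.6,  61. ]), array([37.8, 38.5]), np.float64(174.2)]
(301, 175, 41, 38) 0.119 [array([613.5,  60.7]), array([35.5, 36.2]), np.float64(174.2)]
10.325 0.025
```

```bash
python3 - <<'E'
from h import *
print(gripper_to(0.0),telemetry.current_opening())
r.move_l([.6086,.0610,.143],down(-.0513),vel=.15)
im,c=snap("wrist","w4"); s,_=snap("scene","s4")
print(telemetry.current_ee_pos(),telemetry.current_opening(),telemetry.current_t())
a=cv2.resize(im[100:400,100:540],(400,273)); b=cv2.resize(s[150:300,220:440],(400,273))
cv2.imwrite("pics/c4.png",np.hstack([a,b])[:,:,::-1])
E
```

```text
False 0.0005031950058795563
[0.60968549 0.06097987 0.14436   ] 0.0006414851844645203 12.3583
```

View pics/c4.png

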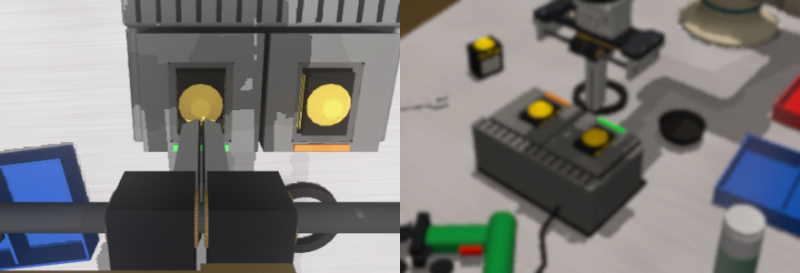

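```bash
python3 - <<'E'
from h import *
p=telemetry.current_ee_pos();q=telemetry.current_tool_rot();M=R.from_quat([q[1],q[2],q[3],q[0]]).as_matrix()
print(p,M.round(3).tolist())
for n,(ox,oy,k) in {"wrist":(100,100,400/440),"scene":(220,150,400/220)}.items():
    c=vision.get_calibration(n)
    for nm,P in (("tip",p+M[:,2]*.025),("tcp",p),("domtop",np.array([.6086,.061,.110]))):
        d=(P-c["position"])@rot(c); u=np.array([c["cx"]+c["fx"]*d[0]/d[2],c["cy"]+c["fy"]*d[1]/d[2]])
        print(n,nm,u.round(1),((u-[ox,oy])*[k,273/300 if n=="wrist" else 273/150]).round(0))
im=cv2.imread("pics/w4.png");s=cv2.imread("pics/s4.png")
cv2.imwrite("pics/c5.png",np.hstack([cv2.resize(im[180:260,270:370],(500,400)),cv2.resize(s[180:240,310:355],(300,400),interpolation=cv2.INTER_CUBIC)]))
E
```

```text
[0.60968549 0.06097987 0.14436   ] [[0.999, -0.051, 0.003], [-0.051, -0.999, -0.0], [0.003, -0.0, -1.0]]
wrist tip [320.4 222.4] [200. 111.]
wrist tcp [320.3 235.7] [200. 123.]
wrist domtop [320.5 219.6] [200. 109.]
scene tip [327.1 220.5] [195. 128.]
scene tcp [327.3 213.1] [195. 115.]
scene domtop [327.3 223. ] [195. 133.]
```

View pics/c5.png

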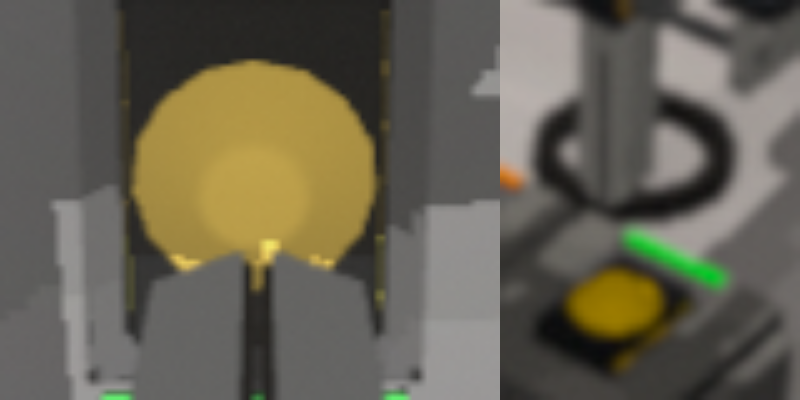

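The geometry is off: the fingertips show about 15–18 mm higher than nose_length says (row 232, expected 222), so the first press never reached the pack. The xy position is right. I'll find the true fingertip height by contact, then press.

```bash
cat >> h.py <<'E'
def press2(x,y,zstart,zlim,total=14):
    "TCP heights; contact first, then on to `total` N; returns contact TCP z"
    F=lambda: telemetry.current_wrist_force()[2]
    r.hold(.15); f0=F()
    hit=r.move_l([x,y,zlim],vel=.02,guard=2.5); zc=telemetry.current_ee_pos()[2]; f=F()-f0
    print("contact",hit,"tcp z %.4f F %.1f"%(zc,f))
    if not hit: return None
    for k in range(30):
        z=telemetry.current_ee_pos()[2]; f=F()-f0
        if f>total-1.5 or z<zc-.0165: break
        r.move_l([x,y,z-.003],vel=.012,guard=max(2,total-f))
        print("  %.1f mm %.1f N"%((zc-telemetry.current_ee_pos()[2])*1e3,F()-f0))
    return zc
E
python3 - <<'E'
from h import *
x,y=.6086,.061
r.move_l([x,y,.126],vel=.1)
zc=press2(x,y,.126,.095)
r.move_l([x,y,.19],vel=.15)
print(telemetry.current_t())
E
```

```text
contact True tcp z 0.0967 F 2.4
  2.1 mm 4.3 N
  4.2 mm 5.6 N
  6.1 mm 5.5 N
  8.1 mm 5.7 N
  9.4 mm 8.7 N
  9.3 mm 6.2 N
  9.3 mm 6.5 N
  9.3 mm 7.3 N
  9.3 mm 8.2 N
  9.3 mm 7.1 N
  9.3 mm 6.8 N
  9.3 mm 6.7 N
  9.3 mm 6.5 N
  9.3 mm 6.7 N
  9.3 mm 6.7 N
  9.3 mm 7.2 N
  9.3 mm 6.9 N
  9.3 mm 7.0 N
  9.3 mm 6.2 N
  9.3 mm 6.5 N
  9.3 mm 6.0 N
  9.3 mm 6.8 N
  9.3 mm 7.4 N
  9.3 mm 6.9 N
  9.3 mm 6.9 N
  9.3 mm 8.1 N
  9.2 mm 7.7 N
  9.3 mm 5.7 N
  9.3 mm 6.7 N
  9.3 mm 8.1 N
22.05
```

The fingers touched at TCP z = 0.0967, so the tips really sit 13 mm behind the TCP. The force profile (4–6 N spring, then the buffer at 9.3 mm) fits a trip. Next I'll check that the pack popped up.

```bash
cat >> h.py <<'E'
def domes(im,c,zs,rowmax=235,amin=200):
    h=cv2.cvtColor(im,cv2.COLOR_RGB2HSV)
    m=cv2.morphologyEx(cv2.inRange(h,(17,90,50),(35,255,255)),cv2.MORPH_OPEN,np.ones((7,7)))
    for q in cv2.findContours(m,0,2)[0]:
        b=cv2.boundingRect(q)
        if b[1]<rowmax and cv2.contourArea(q)>amin:
            for z in zs: print(b,z,[np.round(v,1) for v in cv2.fitEllipse(toworld(q[:,0],c,z)[:,:2].astype(np.float32)*1000)])
E
python3 - <<'E'
from h import *
gripper_to(.07)
im,c=snap("wrist","w6"); domes(im,c,(.101,.119))
print(telemetry.current_t(),telemetry.current_ee_pos())
E
```

```text
(299, 183, 44, 42) 0.101 [array([603.2,  61.3]), array([40.3, 40.8]), np.float64(176.3)]
(299, 183, 44, 42) 0.119 [array([608.7,  61. ]), array([37.8, 38.2]), np.float64(176.3)]
(419, 179, 42, 40) 0.101 [array([603. , -48.1]), array([38. , 38.3]), np.float64(63.6)]
(419, 179, 42, 40) 0.119 [array([608.5, -41.4]), array([35.5, 35.8]), np.float64(63.6)]
23.25 [0.60861446 0.06096798 0.18999775]
```

It popped up (38.0 mm at z = 0.119). Grasp, lift, place.

```bash
python3 - <<'E'
from h import *
import sys
x,y=.6087,.0610
print("guard",r.move_l([x,y,.087],down(-.0513),vel=.12,guard=8),telemetry.current_ee_pos().round(4))
gripper_to(.03,25); print("open",telemetry.current_opening(),telemetry.current_finger_force())
zg=telemetry.current_ee_pos()[2]
r.move_l([x,y,zg+.085],vel=.15)
o=telemetry.current_opening(); print(o,telemetry.current_wrist_force().round(1),telemetry.current_t())
if o<.035: sys.exit("lost")
r.move_to([.452,.277,zg+.05],down(.09))
print(r.move_l([.452,.277,zg-.055+.001],vel=.1,guard=4),telemetry.current_ee_pos().round(4),zg,telemetry.current_t())
r.hold(.1);gripper_to(.056)
r.move_l([.452,.277,.16],vel=.2)
im,c=snap("wrist","w7"); cv2.imwrite("pics/w7.png",im[:,:,::-1]); print(telemetry.current_t())
E
```

```text
guard False [0.6094 0.061  0.0877]
open 0.03948564912530258 24.989232122898102
0.03983932522968988 [-0.3 -0.1 -2.8] 25.55
True [0.4512 0.2764 0.0357] 0.08728686057263046 27.55
28.9583
```

View pics/w7.png

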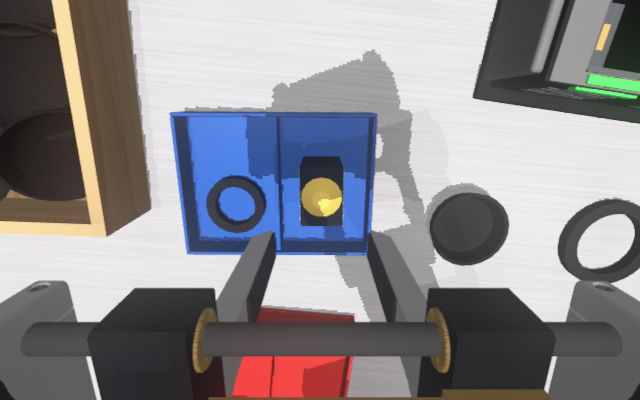

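The full pack stands upright in the empty half of the blue tray (px 321,195). Now the flat pack.

```bash
python3 - <<'E'
from h import *
r.move_to([.464,-.294,.17],down(-.0513)); r.hold(.1)
im,c=snap("wrist","w8"); domes(im,c,(.064,),400,500)
g=cv2.cvtColor(im,cv2.COLOR_RGB2HSV)
x0,y0=230,110; k=cv2.resize(im[y0:260,x0:410],None,fx=4,fy=4)
cv2.imwrite("pics/c8.png",k[:,:,::-1]); print(telemetry.current_t())
E
```

```text
(441, 389, 108, 11) 0.064 [array([ 201.1, -487.1]), array([ 72.1, 129.2]), np.float64(170.3)]
(428, 309, 23, 63) 0.064 [array([ 287.7, -416.4]), array([23.2, 83.9]), np.float64(100.8)]
(192, 308, 24, 64) 0.064 [array([ 299.7, -153.8]), array([23.7, 86.8]), np.float64(73.8)]
(304, 175, 39, 37) 0.064 [array([ 464.6, -295.6]), array([37.2, 37.8]), np.float64(1.3)]
31.1667
```

View pics/c8.png

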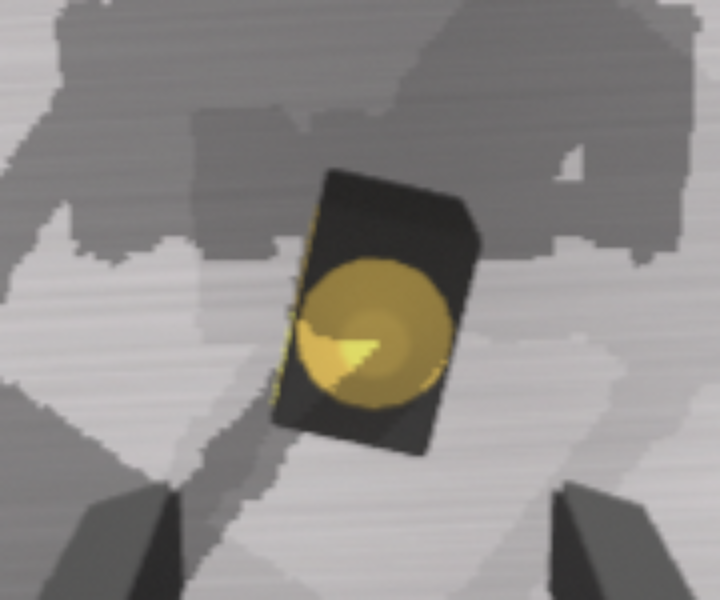

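```bash
python3 - <<'E'
from h import *
import sys
c=vision.get_calibration("wrist")
A,B,C=toworld(np.array([[272,422],[425,455],[480,240]])/4+[230,110],c,.064)[:,:2]
print(np.linalg.norm(B-A),np.linalg.norm(C-B))
y1=np.arctan2(*(C-B)[::-1]); y2=np.arctan2(*(A-B)[::-1])-np.pi/2; yaw=(y1+y2)/2
print("yaw",y1,y2,"rect centre",(A+C)/2)
if abs(y1-y2)>.08: sys.exit("yaw?")
px,py=.4646,-.2956
r.move_to([px,py,.10],down(yaw)); gripper_to(.065)
print("guard",r.move_l([px,py,.032],vel=.12,guard=8)); r.hold(.1)
gripper_to(.03,25); zg=telemetry.current_ee_pos()[2]; print("open",telemetry.current_opening(),telemetry.current_ee_pos().round(4),telemetry.current_t())
r.move_l([px,py,.10+.05],vel=.2)
if telemetry.current_opening()<.035: sys.exit("lost")
r.move_to([.6087,.0610,.155],down(-.0513)); r.hold(.1)
print(telemetry.current_opening(),telemetry.current_ee_pos().round(4),telemetry.current_t(),"zg",zg)
snap("wrist","w9")
E
cp pics/w9.png /tmp/; python3 -c "
import cv2;i=cv2.imread('pics/w9.png');cv2.imwrite('pics/c9.png',cv2.resize(i[90:270,220:420],(667,600)))"
```

```text
0.03893682643435403 0.055722481886010596
yaw -0.2729981937331226 -0.274433010225938 rect centre [ 0.46449952 -0.29600685]
guard False
open 0.03976786425214701 [ 0.4648 -0.2956  0.0323] 33.2583
0.03942412713036396 [0.6086 0.0595 0.1549] 35.5333 zg 0.03228283960403063
```

View pics/c9.png

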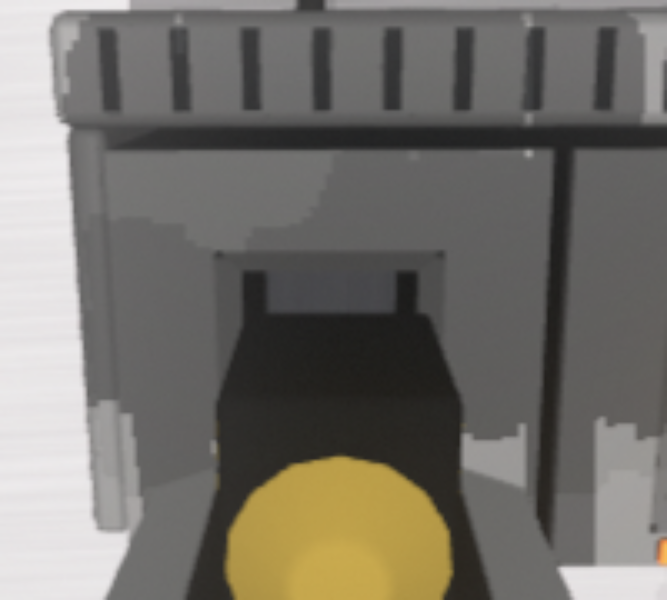

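The pack is held over the pocket, about 2 mm to the right. The arm was still settling at y = 0.0595; lead-in covers the rest. Inserting with a guard.

```bash
python3 - <<'E'
from h import *
x,y=.6087,.0610
print(telemetry.current_ee_pos().round(4))
g=r.move_l([x,y,.128],vel=.08); r.hold(.15); print(telemetry.current_ee_pos().round(4))
g=r.move_l([x,y,.0885],vel=.06,guard=6); p=telemetry.current_ee_pos(); print("insert",g,p.round(4),telemetry.current_wrist_force().round(1),"bottom",p[2]-.0323,telemetry.current_t())
if p[2]<.092:
    gripper_to(.06); r.move_l([x,y,.19],vel=.2); r.hold(.1)
    im,c=snap("wrist","w10"); domes(im,c,(.101,.119,.128)); print(telemetry.current_t())
E
```

```text
[0.6087 0.0595 0.155 ]
[0.6092 0.061  0.1286]
insert False [0.609  0.061  0.0886] [-1.1 -0.1 -2.9] bottom 0.05625871696065462 37.0333
(299, 182, 45, 42) 0.101 [array([603.3,  61.1]), array([40.4, 40.6]), np.float64(151.4)]
(299, 182, 45, 42) 0.119 [array([608.8,  60.8]), array([37.8, 38. ]), np.float64(151.4)]
(299, 182, 45, 42) 0.128 [array([611.5,  60.6]), array([36.5, 36.7]), np.float64(151.4)]
(420, 177, 42, 41) 0.101 [array([602.9, -48.1]), array([38.1, 38.3]), np.float64(139.7)]
(420, 177, 42, 41) 0.119 [array([608.4, -41.4]), array([35.6, 35.8]), np.float64(139.7)]
(420, 177, 42, 41) 0.128 [array([611.2, -38. ]), array([34.4, 34.6]), np.float64(139.7)]
38.375
```

Seated at the released height. Pressing to lock.

```bash
python3 - <<'E'
from h import *
x,y=.6088,.0610
F=lambda: telemetry.current_wrist_force()[2]
gripper_to(0.0)
r.move_l([x,y,.120],vel=.12); r.hold(.15); f0=F()
print(r.move_l([x,y,.094],vel=.035,guard=13),telemetry.current_ee_pos().round(4),F()-f0)
print(r.move_l([x,y,.0840],vel=.012,guard=9.5),telemetry.current_ee_pos().round(4),F()-f0)
r.hold(.1); print(telemetry.current_ee_pos().round(4),F()-f0)
r.move_l([x,y,.19],vel=.15); r.hold(.1); gripper_to(.07)
im,c=snap("wrist","w11"); domes(im,c,(.101,.119)); print(telemetry.current_t())
E
```

```text
True [0.6094 0.061  0.1044] 3.9110140957168253
True [0.6095 0.061  0.0876] 6.722729323328825
[0.6095 0.061  0.0877] 7.246877904335022
(419, 179, 42, 40) 0.101 [array([603. , -48.1]), array([38.1, 38.3]), np.float64(62.7)]
(419, 179, 42, 40) 0.119 [array([608.4, -41.5]), array([35.7, 35.8]), np.float64(62.7)]
(300, 179, 42, 40) 0.101 [array([608.6,  60.8]), array([38. , 38.3]), np.float64(175.6)]
(300, 179, 42, 40) 0.119 [array([613.7,  60.5]), array([35.6, 35.8]), np.float64(175.6)]
44.5583
```

The dome now fits 38 mm at z = 0.101, the same as the amber pack, so it is locked down. Handing in.

```bash
python3 -c "
from plant import r
print(r.sign_off())"
```

```text
the job is handed in; nothing more can be done
None
```

The job is handed in at about 45 s: the full pack stands upright in the empty half of the blue tray, the flat pack is locked down in the green bay, and no sensed force came near 25 N. One press stopped short and was repeated because the fingertips sit 38 mm further back than documented.

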